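# Sweep the contact plate clean and fit its guard bar

## Task

Brass offcuts on the black contact plate of the test jig would short its contacts: sweep all four along the plate into the white catch tray at its end with the orange scraper, not touching the offcuts with the robot or the bar, and then stand the scraper back on its green mat. Then lay the guard bar with the red grip across the plate, centred and flat in the slots of the two blue supports, letting go of it only once it rests there. Leave the glue stick, breadboard and stapler where they are.

Things in the scene. Friction and masses are not known exactly. Their poses are not given: they have to be found in the camera images.
- jig: Test jig, fixed. Origin: centre of its underside, on the desk. Black plate with flush dark grey contact strips, 220 mm long (jig y -110 to +110), top 24 mm above the desk, between two aluminium rims along y (x = +-60 to +-70, clear width 120 mm) that stand 10 mm above the plate. Plate open at both ends; white catch tray at the -y end; blue supports outside the rims.
- plate_top (a point): Centre of the black plate's top face, 24 mm above the desk; axes as the jig.
- tray_floor (a point): Centre of the floor of the white catch tray, 3 mm above the desk; axes as the jig. The tray joins the plate's -y end: inside it spans jig x +-65, y -110 to -205; its walls are 5 mm thick and reach 30 mm above the desk.
- saddle (a point): Where the middle of the guard bar's underside belongs, the bar along x; axes as the jig. It is midway between the supports' slots, 46 mm above the desk (slot floors). Blue supports centred at x = +-80, y = 0, each 20 (x) x 52 (y) mm, top 64 mm above the desk, each with an open-topped slot along x, 28 mm wide (y +-14) and 18 mm deep.
- chip0: Brass offcut, a block 16 (x) x 12 (y) x 8 (z) mm, 13 g, lying loose on the jig's black plate. Origin: centre of its underside.
- chip1: Brass offcut, a block 16 (x) x 12 (y) x 8 (z) mm, 13 g, lying loose on the jig's black plate. Origin: centre of its underside.
- chip2: Brass offcut, a block 16 (x) x 12 (y) x 8 (z) mm, 13 g, lying loose on the jig's black plate. Origin: centre of its underside.
- chip3: Brass offcut, a block 16 (x) x 12 (y) x 8 (z) mm, 13 g, lying loose on the jig's black plate. Origin: centre of its underside.
- scraper: Orange scraper block with a black rubber lip, standing on its mat, 0.12 kg. Origin: centre of the lip's underside. Block 108 (x) x 40 (y) mm up to z = 30 mm (the lowest 10 mm, the lip, is only 34 mm thick); on it an upright handle 64 (x) x 18 (y) mm from z = 30 to 71 mm. Symmetric: either long face (+y or -y) sweeps.
- mat: Green mat, fixed on the desk, 150 (x) x 90 (y) x 3 mm, the scraper's parking place. Origin: centre of its underside.
- bar: Guard bar lying on the desk, flat aluminium bar 200 (x) x 20 (y) x 10 (z) mm with a red grip in its middle, 40 (x) x 16 (y) mm from z = 10 to 40 mm; 0.15 kg. Origin: centre of its underside.
- glue_stick: Bystander: yellow glue stick, upright, 27 mm across, 78 mm tall. Origin: centre of its underside.
- breadboard: Bystander: white breadboard with small green, red and blue modules, 55 (x) x 85 (y) x 14 mm. Origin: centre of its underside.
- stapler: Bystander: blue stapler, 100 (x) x 34 (y) x 53 mm. Origin: centre of its underside.
Not all that is in view belongs to the job. Of the things shaped like the mat, the green one is meant.

How it is judged:
On the way, in this order (a step that is already met when the one before it is completed fails the run):
1. all four offcuts are in the catch tray (x of chip0 in the frame of jig between -0.068 and 0.068 m and y of chip0 in the frame of jig between -0.208 and -0.104 m and z of each of chip0, chip1, chip2, chip3 in the frame of jig below 0.022 m and x of chip1 in the frame of jig between -0.068 and 0.068 m and y of chip1 in the frame of jig between -0.208 and -0.104 m and x of chip2 in the frame of jig between -0.068 and 0.068 m and y of chip2 in the frame of jig between -0.208 and -0.104 m and x of chip3 in the frame of jig between -0.068 and 0.068 m and y of chip3 in the frame of jig between -0.208 and -0.104 m), for 0.2 s.
2. the scraper stands on its mat, let go (x of scraper in the frame of mat between -0.05 and 0.05 m and y of scraper in the frame of mat between -0.035 and 0.035 m and z of scraper in the frame of mat between -0.002 and 0.008 m and angle between scraper's own z axis and vertical below 0.15 rad and contact force between the fingers and scraper below 0.2 N), for 0.2 s.
3. the bar rests in both slots while still held (lowered, not dropped) (x of bar in the frame of saddle between -0.015 and 0.015 m and y of bar in the frame of saddle between -0.007 and 0.007 m and z of bar in the frame of saddle between -0.003 and 0.004 m and angle between the x axis of bar and the x axis of jig, either way round below 0.08 rad and angle between bar's own z axis and vertical below 0.06 rad and contact force between the fingers and bar above 1 N), for 0.05 s.
At the end, for the whole second after the job is handed in: All four offcuts lie in the catch tray; the scraper stands upright on its mat (its centre within 50 mm along and 35 mm across the mat's middle); the bar lies flat in both slots, centred across the plate within 15 mm; all at rest (all of step 1 and x of scraper in the frame of mat between -0.05 and 0.05 m and y of scraper in the frame of mat between -0.035 and 0.035 m and z of scraper in the frame of mat between -0.002 and 0.008 m and angle between scraper's own z axis and vertical below 0.15 rad and x of bar in the frame of saddle between -0.015 and 0.015 m and y of bar in the frame of saddle between -0.007 and 0.007 m and z of bar in the frame of saddle between -0.003 and 0.004 m and angle between the x axis of bar and the x axis of jig, either way round below 0.08 rad and angle between bar's own z axis and vertical below 0.06 rad and linear speed of each of scraper, bar, chip0, chip1, chip2, chip3 below 0.02 m/s); the robot touches nothing.
It fails at once if the gripper, the arm or the bar touches an offcut (contact force between any of the fingers, the arm, bar and chip0 above 0.3 N or contact force between any of the fingers, the arm, bar and chip1 above 0.3 N or contact force between any of the fingers, the arm, bar and chip2 above 0.3 N or contact force between any of the fingers, the arm, bar and chip3 above 0.3 N).
It fails at once if a bystander (glue stick, breadboard, stapler) is moved by more than 30 mm or tipped over (distance of any of glue_stick, breadboard, stapler from where it was at the start of the episode above 0.03 m or angle between any of glue_stick, breadboard, stapler's own z axis and vertical above 0.5 rad).
It also fails if it takes over 64 s, if anything falls off the work surface, if the arm or the gripper's body presses on something with over 40 N, if the wrist force passes 120 N, or if a joint passes its speed limit or range.

## Robot

A 6-joint arm with a two-finger parallel gripper is mounted at the origin on the work surface. World frame = base frame: x ahead of the robot, y to its left, z up, the work surface at z = 0. Lengths are in m, angles in rad, forces in N, time in s.
With the tool pointing down it reaches from about 0.25 to 0.725 m from the base axis. Payload 9.7 kg.
Tool frame: the origin (TCP) lies between the finger pads; the fingertips stand 25 mm ahead of it and the grasp point (between the pads) lies 6 mm ahead of it (tcp_to_tips is the distance from the TCP to the fingertips, in m); z points along the fingers, y is the direction in which the jaws open and shut (so a half turn about z gives the same grasp; the last joint's range is limited). The gripper opens to 85 mm and grips with 20 to 120 N. Pads are 22 mm wide; open, the fingers measure 114 mm over their backs; the gripper's body (76 mm by 85 mm) begins 54 mm behind the grasp point. The pads swing forward as they close: fully open they stand 13 mm farther back than shut.
Start: joints at [1.209, 0.087, 0.176, 1.66, 0, 1.571], TCP at [0.195, 0.514, 0.256] pointing down, gripper open.
Joint ranges: [-3.13, 3.13], [-0.85, 1.81], [-1.15, 1.24], [-2.2, 2.28], [-1.44, 1.52], [-3.14, 3.14]. Speed limits (rad/s): [2.22, 2.22, 2.57, 3.14, 3.14, 3.14].

## Interface

Orientations are given as a unit quaternion [x, y, z, w].
In Python, from bench import * gives the robot as it stands. The module is installed in compiled form; this text tells all that it offers.
- The arm moves only by the tool move_arm, never from a script. Its argument "series" is a list of rows, each a list of 3 entries, a list of its own where there are three numbers: the shift along the tool's x, y, z in m, then the turn, a rotation vector about the tool's x, y, z in degrees, then the finger opening in m, from 0 to 0.0854. A call has 1 to 8 rows; each row is the pose to reach, as a shift and turn from the pose commanded when the call began, along the tool's axes at that moment; what a row does not reach only later rows make up. A row lasts 1/10 s, in which the tool goes at most 50 mm and 8.59 degrees, less where a joint would pass 70% of its speed; a pose out of reach is approached as far as the arm can. A call with a gripper value outside its range is refused whole. The fingers move at their own pace and stop on an object; "force" is the grip in N (left out, the last holds). Time passes only in rows, so rows that repeat a pose let the fingers close. It gives the time, the measured TCP pose, the force and the opening at its end, in the units of the state.
- observe(): the state, without advancing time (a new reading comes with each control period).
- grab_frame(name): name is "side" or "top" or "wrist"; returns a dict with "color" (420x560x3 uint8, red, green, blue), "fx", "fy", "cx", "cy" (pixels), "rvec" (rotation vector, rad) and "tvec" (3), from world to camera coordinates, as OpenCV has them. Camera axes: x right, y down, z forward; pixel columns grow to the right and rows downward; lengths in m; the calibration is good to about 2 mm. A picture is of the moment at which its call begins. There is no depth.
- finish_job(): hands the job in, once; it reports no verdict.
The state is a dict: "time_s": time; "joint_positions": joint angles; "qd": joint speeds; "tau": joint torques, N m; "ee_pos": TCP position; "orientation": TCP orientation; "contact_force": force on the tool from outside, world axes, zero at the start; "torque": the same for the moment, N m; "opening": opening from 0.0 (shut) to 1.0 (fully open).
Only numpy, scipy, OpenCV 4.12 (cv2) and the standard library are available. Lean on these libraries where they do the work, as an engineer would, in place of code of your own. Each camera call takes 0.05 s, during which the arm holds its last target. There are 200 camera calls.

## Working session

There is one attempt and no reset: what is moved stays moved. The work goes in short steps, Python scripts to look and compute and a tool call to move; the robot and the scene stay as the last step left them, time stands still between calls to the robot, and variables do not carry over. Pictures are saved under pics/ and viewed, about 8 in all and at most 12, crops included, and the job is handed in when it is done.

Besides the shell and the picture viewer there is one more tool, called after "Emit:" as name(argument=value, ...) on one line, values as JSON. move_arm: Moves the arm, as the interface text tells. Its arguments: {"type":"object","properties":{"series":{"type":"array"},"force":{"type":"number"}},"required":["series"]}

```bash
mkdir -p pics
cat > h.py <<'E'
from bench import *
import numpy as np, cv2
from scipy.spatial.transform import Rotation as R
def snap(n,fn):
    f=grab_frame(n); cv2.imwrite('pics/'+fn,cv2.cvtColor(f['color'],cv2.COLOR_RGB2BGR)); 
    np.savez('pics/'+fn+'.npz',**{k:v for k,v in f.items()}); return f
def load(fn): return dict(np.load('pics/'+fn+'.npz'))
def px(f,u,v,z):
    Rm=cv2.Rodrigues(np.array(f['rvec'],float))[0]; t=np.array(f['tvec'],float).ravel()
    d=Rm.T@np.array([(u-f['cx'])/f['fx'],(v-f['cy'])/f['fy'],1]); c=-Rm.T@t
    return c+d*(z-c[2])/d[2]
def proj(f,P):
    K=np.array([[f['fx'],0,f['cx']],[0,f['fy'],f['cy']],[0,0,1]],float)
    return cv2.projectPoints(np.array(P,float).reshape(-1,3),np.array(f['rvec'],float),np.array(f['tvec'],float),K,None)[0].reshape(-1,2)
E
python3 - <<'E'
from h import *
a=snap('top','top0.png');b=snap('side','side0.png')
print(observe())
for f in(a,b): print(-cv2.Rodrigues(np.array(f['rvec'],float))[0].T@np.array(f['tvec']).ravel(), f['fx'])
cv2.imwrite('pics/top0x.png',cv2.resize(cv2.imread('pics/top0.png'),(800,600),interpolation=cv2.INTER_CUBIC))
E
```

```text
{'time_s': 0.1, 'joint_positions': array([ 1.20901955e+00,  8.73772519e-02,  1.75222710e-01,  1.65979007e+00,
       -1.57491571e-05,  1.57076869e+00]), 'qd': array([ 3.56939304e-05, -1.15338981e-03,  2.32562227e-03,  5.76581253e-04,
        3.17952459e-05,  1.88353151e-04]), 'tau': array([-9.77904201e-04, -5.21563482e+01,  4.65653050e+01,  1.60367723e-02,
       -6.20127275e-05,  1.74448735e-05]), 'ee_pos': array([0.19460829, 0.51423647, 0.25567403]), 'orientation': array([ 1.79889910e-01,  9.83686581e-01, -5.66189036e-04, -9.55517666e-05]), 'contact_force': array([-0.0359338 , -0.3737649 , -0.27472624]), 'torque': array([ 0.02042388, -0.00988916, -0.02993052]), 'opening': 0.9955652239347671}
[0.40029006 0.1362916  1.47819441] 543.7221418573156
[ 0.45239397 -0.71069899  0.52747493] 405.07946720535284
```

View pics/top0x.png

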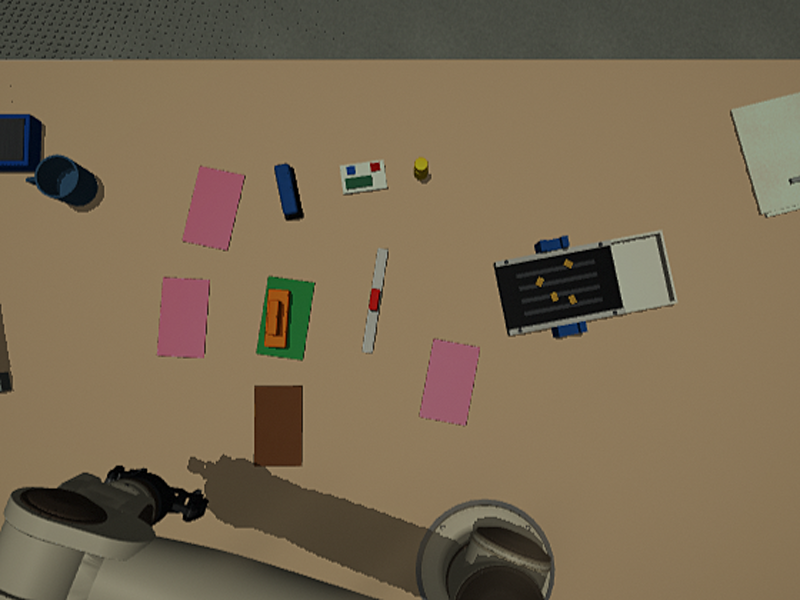

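View pics/side0.png

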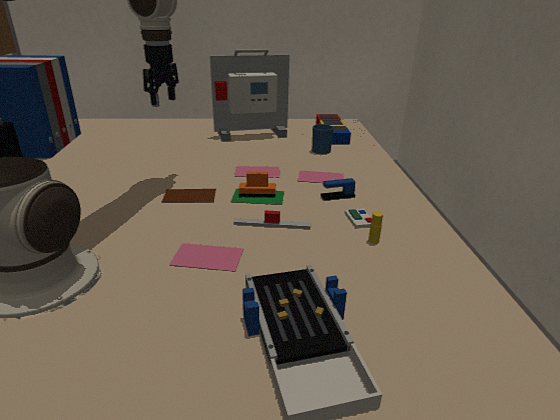

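The top view (800 px) shows the jig at about (585,285) with its tray to the right, the scraper on the green mat at (280,318), and the bar with its grip at (375,300). The bystanders stand above at x=285–420. The side view agrees. Next I'll measure with colour masks and the corner points.

```bash
cat > m.py <<'E'
from h import *
from scipy.optimize import least_squares
f=load('top0.png'); s=.7
def fit(uv,model,x0):
    def r(p):
        c,sn=np.cos(p[2]),np.sin(p[2]); m=np.array(model,float)
        P=np.c_[p[0]+c*m[:,0]-sn*m[:,1],p[1]+sn*m[:,0]+c*m[:,1],m[:,2]]
        return (proj(f,P)-uv).ravel()
    o=least_squares(r,x0); return o.x,np.abs(o.fun).max()
def pnt(u,v,z): return px(f,u,v,z)[:2]
hsv=cv2.cvtColor(f['color'],cv2.COLOR_RGB2HSV)
def box(lo,hi,roi,z):
    m=cv2.inRange(hsv,lo,hi); k=np.zeros_like(m);x0,y0,x1,y1=[int(q*s) for q in roi];k[y0:y1,x0:x1]=1;m*=k
    y,x=np.nonzero(m); W=np.array([pnt(a,b,z) for a,b in zip(x,y)],np.float32)
    r=cv2.minAreaRect(W*1000); return [np.round(q,1) for q in r],len(x)
# jig
uv=np.array([[495,264],[510,335],[661,232],[676,303]])*s
J=fit(uv,[[.07,.11,.034],[-.07,.11,.034],[.07,-.21,.03],[-.07,-.21,.03]],[.4,-.1,0.1]);print('jig',J)
print('mat',box((45,80,30),(80,255,255),(240,260,330,370),.003))
print('scraper top',box((5,150,60),(18,255,255),(255,280,300,355),.03))
print('grip',box((0,150,60),(4,255,255),(360,280,390,320),.04), box((170,150,60),(180,255,255),(360,280,390,320),.04))
print('bar',box((0,0,110),(180,60,255),(355,240,395,360),.01))
y=cv2.resize(f['color'][150:245,335:485,::-1],None,fx=4,fy=4,interpolation=cv2.INTER_CUBIC)
z=cv2.resize(f['color'][165:260,170:320,::-1],None,fx=4,fy=4,interpolation=cv2.INTER_CUBIC)
p=J[0];c,sn=np.cos(p[2]),np.sin(p[2])
for a,b,h in [(.06,.11,.024),(-.06,.11,.024),(.06,-.11,.024),(-.06,-.11,.024),(.08,0,.064),(-.08,0,.064),(.065,-.205,.003),(-.065,-.205,.003)]:
    u=proj(f,[p[0]+c*a-sn*b,p[1]+sn*a+c*b,h])[0]; u=(u-[335,150])*4+2; cv2.circle(y,(int(u[0]),int(u[1])),3,(255,0,255),1)
cv2.imwrite('pics/crop.png',cv2.convertScaleAbs(np.vstack([y,z])[:,:600],alpha=1.4)[:,:]); 
im=cv2.imread('pics/crop.png'); print(im.shape); cv2.imwrite('pics/crop.png',cv2.resize(im,(474,600)) if im.shape[0]>800 else cv2.resize(im,None,fx=.78,fy=.78))
E
python3 m.py
```

```text
jig (array([ 0.51857601, -0.14126749,  0.19225907]), np.float64(1.0067747923437196))
mat ([array([464.9, 375.7]), array([ 89.7, 148.9]), np.float64(81.9)], 1154)
scraper top ([array([463.1, 387.6]), array([ 39.2, 107.4]), np.float64(86.5)], 537)Traceback (most recent call last):
  File "m.py", line 21, in <module>
    print('grip',box((0,150,60),(4,255,255),(360,280,390,320),.04), box((170,150,60),(180,255,255),(360,280,390,320),.04))
                                                                    ~~~^^^^^^^^^^^^^^^^^^^^^^^^^^^^^^^^^^^^^^^^^^^^^^^^^^
  File "m.py", line 15, in box
    r=cv2.minAreaRect(W*1000); return [np.round(q,1) for q in r],len(x)
cv2.error: OpenCV(4.12.0) /io/opencv/modules/imgproc/src/convhull.cpp:143: error: (-215:Assertion failed) total >= 0 && (depth == CV_32F || depth == CV_32S) in function 'convexHull'
```

```bash
sed -i "s/^print('grip'.*/print('grip',box((0,150,60),(4,255,255),(360,280,390,320),.04))/" m.py; python3 m.py
```

```text
jig (array([ 0.51857601, -0.14126749,  0.19225907]), np.float64(1.0067747923437196))
mat ([array([464.9, 375.7]), array([ 89.7, 148.9]), np.float64(81.9)], 1154)
scraper top ([array([463.1, 387.6]), array([ 39.2, 107.4]), np.float64(86.5)], 537)
grip ([array([498.4, 205.1]), array([15.3, 38.4]), np.float64(80.8)], 86)
bar ([array([498.8, 205.6]), array([ 18.8, 200.2]), np.float64(81.5)], 404)
(760, 600, 3)
```

View pics/crop.png

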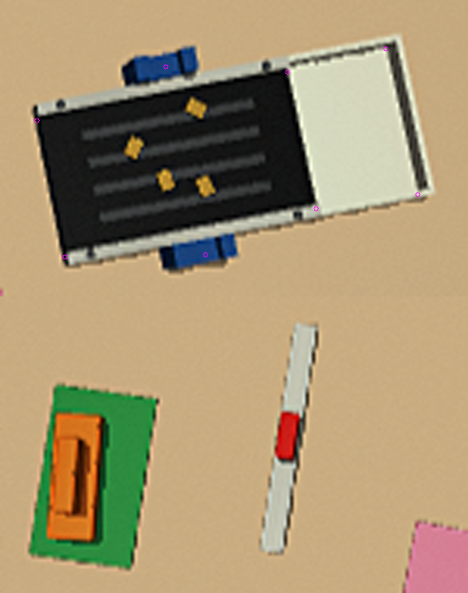

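The overlay dots land on the plate, tray and support corners, so the jig fit holds. The offcuts lie well within the scraper's width, at jig y up to about +45. Next I'll compute the moves.

```bash
cat > to.py <<'E'
import sys
from h import *
# args: x y z jawdeg -> tool-frame shift (m), turn (deg) from present pose
def to(x,y,z,a,quiet=False):
    s=observe(); R0=R.from_quat(s['orientation']); a=np.radians(a)
    ey=np.array([np.cos(a),np.sin(a),0]); 
    if ey@R0.as_matrix()[:,1]<0: ey=-ey
    ez=np.array([0,0,-1.]); R1=R.from_matrix(np.c_[np.cross(ey,ez),ey,ez])
    print('shift',np.round(R0.inv().apply(np.array([x,y,z])-s['ee_pos']),4),'turn',np.round(np.degrees((R0.inv()*R1).as_rotvec()),2),
      'at',np.round(s['ee_pos'],4),'F',np.round(s['contact_force'],1),'open',round(s['opening'],3),'t',s['time_s'])
jig=np.array([.5186,-.1413]);ja=.192
def jp(x,y): c,s=np.cos(ja),np.sin(ja); return jig+[c*x-s*y,s*x+c*y]
if __name__=='__main__': 
    a=sys.argv[1:]
    if a[0]=='j': p=jp(float(a[1]),float(a[2])); to(p[0],p[1],float(a[3]),90+np.degrees(ja))
    else: to(*map(float,a))
E
python3 to.py .463 .388 .16 86.5
```

```text
shift [-0.2957 -0.023   0.0957] turn [-7.000e-02 -1.000e-02 -1.723e+01] at [0.1946 0.5142 0.2557] F [-0.  -0.4 -0.3] open 0.996 t 0.1
```

Emit:
move_arm(series=[[[-0.2957, -0.023, 0.0957], [0, 0, -17.2], 0.085], [[-0.2957, -0.023, 0.0957], [0, 0, -17.2], 0.085], [[-0.2957, -0.023, 0.0957], [0, 0, -17.2], 0.085], [[-0.2957, -0.023, 0.0957], [0, 0, -17.2], 0.085], [[-0.2957, -0.023, 0.0957], [0, 0, -17.2], 0.085], [[-0.2957, -0.023, 0.0957], [0, 0, -17.2], 0.085], [[-0.2957, -0.023, 0.0957], [0, 0, -17.2], 0.085], [[-0.2957, -0.023, 0.0957], [0, 0, -17.2], 0.085]])

```text
time_s: 0.9
ee_pos: [0.4645, 0.3865, 0.1587]
orientation: [0.032, 0.999, -0.001, -0.001]
contact_force: [-0.2, 0.2, -0.6]
opening: 0.992
```

```bash
python3 to.py .463 .388 .16 86.5; python3 -c "
from h import *
f=snap('wrist','w1.png')
print(proj(f,[[.463,.388,.074],[.463,.388,.033]]))"
```

```text
shift [ 0.0016  0.0014 -0.0013] turn [-0.12 -0.11 -0.22] at [0.4645 0.3865 0.1587] F [-0.2  0.2 -0.6] open 0.992 t 0.9
[[286.35136984 226.27856823]
 [285.93129836 209.28846297]]
```

View pics/w1.png

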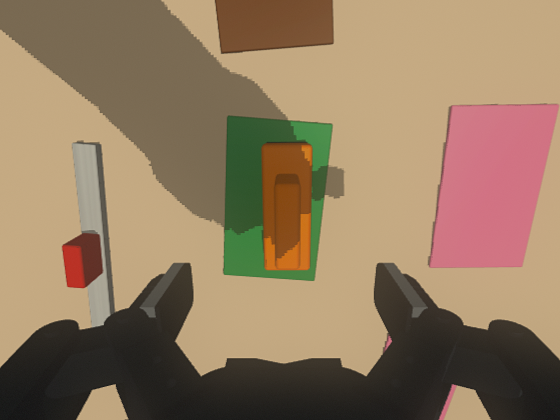

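The wrist view shows the handle top at about (288,226), against a prediction of (286,226). I'll descend and grip.

Emit:
move_arm(series=[[[0.0016, 0.001, 0.04], [0, 0, 0], 0.085], [[0.0016, 0.001, 0.07], [0, 0, 0], 0.085], [[0.0016, 0.001, 0.093], [0, 0, 0], 0.085], [[0.0016, 0.001, 0.093], [0, 0, 0], 0.085], [[0.0016, 0.001, 0.093], [0, 0, 0], 0.012], [[0.0016, 0.001, 0.093], [0, 0, 0], 0.012], [[0.0016, 0.001, 0.093], [0, 0, 0], 0.012], [[0.0016, 0.001, 0.093], [0, 0, 0], 0.012]], force=50)

```text
time_s: 1.75
ee_pos: [0.4619, 0.3897, 0.0688]
orientation: [0.031, 1.0, 0.001, 0.001]
contact_force: [0.1, -0.2, 0.1]
opening: 0.325
```

Emit:
move_arm(series=[[[0, 0, 0], [0, 0, 0], 0.012], [[0, 0, 0], [0, 0, 0], 0.012], [[0, 0, 0], [0, 0, 0], 0.012], [[0, 0, 0], [0, 0, 0], 0.012]])

```text
time_s: 2.15
ee_pos: [0.4619, 0.3896, 0.0684]
orientation: [0.031, 1.0, 0.0, 0.0]
contact_force: [-1.2, -0.7, 6.7]
opening: 0.203
```

```bash
python3 to.py .463 .388 .22 101; python3 to.py j 0 .083 .22
```

```text
shift [-0.0014 -0.0013 -0.1516] turn [  0.05   0.05 -14.54] at [0.4619 0.3896 0.0684] F [-1.2 -0.7  6.7] open 0.203 t 2.15
shift [-0.0687 -0.4458 -0.152 ] turn [  0.05   0.05 -14.54] at [0.4619 0.3896 0.0684] F [-1.2 -0.7  6.7] open 0.203 t 2.15
```

Emit:
move_arm(series=[[[0, 0, -0.02], [0, 0, 0], 0.012], [[0, 0, -0.06], [0, 0, 0], 0.012], [[0, 0, -0.1], [0, 0, 0], 0.012], [[-0.005, -0.03, -0.14], [0, 0, -4], 0.012], [[-0.01, -0.07, -0.15], [0, 0, -8], 0.012], [[-0.017, -0.11, -0.15], [0, 0, -12], 0.012], [[-0.023, -0.15, -0.15], [0, 0, -14.5], 0.012], [[-0.029, -0.19, -0.15], [0, 0, -14.5], 0.012]])

```text
time_s: 2.95
ee_pos: [0.4786, 0.1963, 0.2174]
orientation: [-0.096, 0.995, -0.0, -0.0]
contact_force: [0.7, -0.9, -1.2]
opening: 0.199
```

```bash
python3 to.py j 0 .083 .15
```

```text
shift [ 0.0255 -0.256   0.0674] turn [-0.01 -0.01  0.07] at [0.4786 0.1963 0.2174] F [ 0.7 -0.9 -1.2] open 0.199 t 2.95
```

Emit:
move_arm(series=[[[0.004, -0.04, 0.01], [0, 0, 0], 0.012], [[0.008, -0.08, 0.02], [0, 0, 0], 0.012], [[0.012, -0.12, 0.03], [0, 0, 0], 0.012], [[0.016, -0.16, 0.04], [0, 0, 0], 0.012], [[0.02, -0.2, 0.05], [0, 0, 0], 0.012], [[0.0245, -0.24, 0.06], [0, 0, 0], 0.012], [[0.0255, -0.256, 0.067], [0, 0, 0], 0.012], [[0.0255, -0.256, 0.067], [0, 0, 0], 0.012]])

```text
time_s: 3.75
ee_pos: [0.5018, -0.0603, 0.1491]
orientation: [-0.094, 0.996, 0.0, -0.001]
contact_force: [-0.8, 0.5, -1.0]
opening: 0.207
```

```bash
python3 to.py j 0 .083 .0894; python3 -c "
from h import *
snap('side','s1.png'); f=snap('wrist','w2.png'); im=cv2.imread('pics/s1.png')
a=cv2.resize(im[170:420,180:400],None,fx=1.8,fy=1.8,interpolation=cv2.INTER_CUBIC)[:420]
cv2.imwrite('pics/c2.png',cv2.resize(np.hstack([a,cv2.imread('pics/w2.png')]),(800,350)))"
```

```text
shift [-0.0012  0.0003  0.0597] turn [ 0.02 -0.14 -0.22] at [ 0.5018 -0.0603  0.1491] F [-0.8  0.5 -1. ] open 0.207 t 3.75
```

View pics/c2.png

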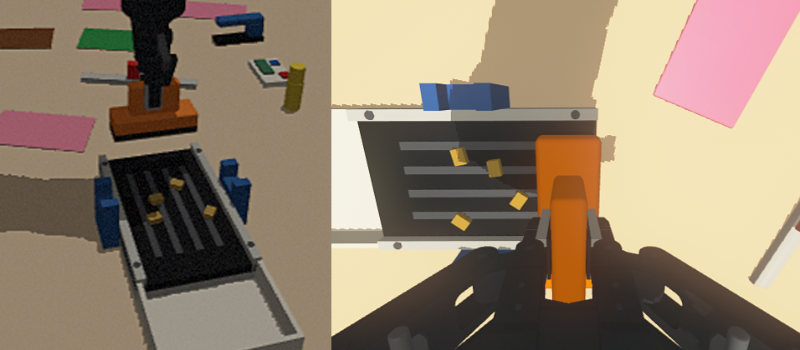

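Run:
```python
from h import *; from to import jp
f=load('w2.png'); im=f['color'][:,:,::-1].copy()
im=cv2.convertScaleAbs(im,alpha=1.0)
T=np.array([.5018,-.0603]); a=2*np.arctan2(.996,-.094)-np.pi/2 # jaw dir angle
a=np.radians(101.0) ; ex=np.array([np.sin(a),-np.cos(a)]); ey=np.array([np.cos(a),np.sin(a)])
z=.149-.0654
pts=[(*(T+sx*.054*ex+sy*.02*ey),z+.03) for sx in(1,-1) for sy in(1,-1)]
pj=[(*jp(x,y),h) for x in(.06,-.06) for y in(.11,.05,0,-.11) for h in(.034,)]
q=proj(f,pts+pj); print(q.round(0).tolist())
s=2.; c=cv2.resize(im[100:310,0:400],None,fx=s,fy=s,interpolation=cv2.INTER_CUBIC)
for i,u in enumerate(q): cv2.drawMarker(c,(int((u[0]-0)*s),int((u[1]-100)*s)),(255,0,255) if i<4 else (0,0,255),cv2.MARKER_CROSS,10,1)
cv2.imwrite('pics/c3.png',c)
```

```text
[[316.0, 342.0], [248.0, 342.0], [322.0, 158.0], [241.0, 159.0], [315.0, 283.0], [243.0, 284.0], [184.0, 284.0], [54.0, 284.0], [319.0, 137.0], [237.0, 138.0], [169.0, 138.0], [18.0, 138.0]]
```

View pics/c3.png

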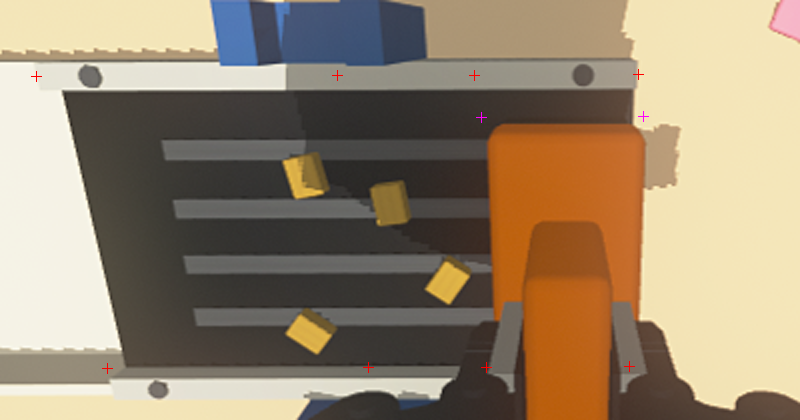

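The wrist overlay shows the jig about 1.5 mm further towards jig +x than the scraper, so I'll correct that while lowering. All four offcuts are ahead of the lip.

Emit:
move_arm(series=[[[-0.0027, 0.0003, 0.015], [0, 0, -0.2], 0.012], [[-0.0027, 0.0003, 0.03], [0, 0, -0.2], 0.012], [[-0.0027, 0.0003, 0.042], [0, 0, -0.2], 0.012], [[-0.0027, 0.0003, 0.05], [0, 0, -0.2], 0.012], [[-0.0027, 0.0003, 0.055], [0, 0, -0.2], 0.012], [[-0.0027, 0.0003, 0.057], [0, 0, -0.2], 0.012], [[-0.0027, 0.0003, 0.058], [0, 0, -0.2], 0.012], [[-0.0027, 0.0003, 0.058], [0, 0, -0.2], 0.012]])

```text
time_s: 4.65
ee_pos: [0.5053, -0.0575, 0.0929]
orientation: [-0.097, 0.995, -0.0, 0.0]
contact_force: [0.0, -0.2, -0.8]
opening: 0.201
```

```bash
python3 to.py j 0 -.113 .0894
```

```text
shift [ 0.0035 -0.1978  0.0036] turn [-0.01  0.03  0.16] at [ 0.5053 -0.0575  0.0929] F [ 0.  -0.2 -0.8] open 0.201 t 4.65
```

Emit:
move_arm(series=[[[0.0012, 0, 0.001], [0, 0, 0], 0.012], [[0.0012, 0, 0.002], [0, 0, 0], 0.012], [[0.0012, 0, 0.003], [0, 0, 0], 0.012], [[0.0012, 0, 0.0035], [0, 0, 0], 0.012]])

```text
time_s: 5.05
ee_pos: [0.504, -0.0578, 0.0895]
orientation: [-0.097, 0.995, -0.0, 0.0]
contact_force: [-2.7, 0.2, 5.8]
opening: 0.201
```

```bash
python3 to.py j 0.0015 -.113 .0894
```

```text
shift [ 6.000e-04 -1.978e-01  1.000e-04] turn [-0.01  0.02  0.16] at [ 0.504  -0.0578  0.0895] F [-2.7  0.2  5.8] open 0.201 t 5.05
```

The lip is touching the plate lightly (5.8 N), so I'll sweep.

Emit:
move_arm(series=[[[0, -0.007, 0], [0, 0, 0], 0.012], [[0, -0.014, 0], [0, 0, 0], 0.012], [[0, -0.021, 0], [0, 0, 0], 0.012], [[0, -0.028, 0], [0, 0, 0], 0.012], [[0, -0.036, 0], [0, 0, 0], 0.012], [[0, -0.044, 0], [0, 0, 0], 0.012], [[0, -0.052, 0], [0, 0, 0], 0.012], [[0, -0.06, 0], [0, 0, 0], 0.012]])

```text
time_s: 5.85
ee_pos: [0.5158, -0.1171, 0.0894]
orientation: [-0.097, 0.995, 0.0, 0.0]
contact_force: [-1.3, 3.7, 5.4]
opening: 0.199
```

```bash
python3 to.py j 0.0015 -.113 .0894
```

```text
shift [ 7.000e-04 -1.373e-01 -1.000e-04] turn [0.04 0.03 0.17] at [ 0.5158 -0.1171  0.0894] F [-1.3  3.7  5.4] open 0.199 t 5.85
```

Emit:
move_arm(series=[[[0, -0.008, 0], [0, 0, 0], 0.012], [[0, -0.016, 0], [0, 0, 0], 0.012], [[0, -0.024, 0], [0, 0, 0], 0.012], [[0, -0.032, 0], [0, 0, 0], 0.012], [[0, -0.04, 0], [0, 0, 0], 0.012], [[0, -0.048, 0], [0, 0, 0], 0.012], [[0, -0.056, 0], [0, 0, 0], 0.012], [[0, -0.064, 0], [0, 0, 0], 0.012]])

```text
time_s: 6.65
ee_pos: [0.528, -0.1798, 0.0894]
orientation: [-0.097, 0.995, 0.0, 0.0]
contact_force: [-0.4, 5.9, 6.5]
opening: 0.205
```

```bash
python3 to.py j 0.0015 -.113 .0894
```

```text
shift [ 0.0006 -0.0735 -0.0001] turn [0.05 0.03 0.18] at [ 0.528  -0.1798  0.0894] F [-0.4  5.9  6.5] open 0.205 t 6.65
```

Emit:
move_arm(series=[[[0.0003, -0.008, 0], [0, 0, 0], 0.012], [[0.0003, -0.016, 0], [0, 0, 0], 0.012], [[0.0003, -0.024, 0], [0, 0, 0], 0.012], [[0.0003, -0.032, 0], [0, 0, 0], 0.012], [[0.0003, -0.04, -0.0003], [0, 0, 0], 0.012], [[0.0003, -0.047, -0.0004], [0, 0, 0], 0.012], [[0.0003, -0.054, -0.0005], [0, 0, 0], 0.012], [[0.0003, -0.06, -0.0005], [0, 0, 0], 0.012]])

```text
time_s: 7.45
ee_pos: [0.5393, -0.2391, 0.0895]
orientation: [-0.097, 0.995, -0.0, -0.0]
contact_force: [-0.3, 3.6, 2.9]
opening: 0.199
```

Emit:
move_arm(series=[[[0, -0.007, 0], [0, 0, 0], 0.012], [[0, -0.014, 0], [0, 0, 0], 0.012], [[0, -0.017, 0], [0, 0, 0], 0.012], [[0, -0.017, 0], [0, 0, 0], 0.012], [[0, -0.017, 0], [0, 0, 0], 0.012]])

```text
time_s: 7.95
ee_pos: [0.5426, -0.2555, 0.0895]
orientation: [-0.097, 0.995, -0.001, -0.0]
contact_force: [0.5, -1.1, 1.0]
opening: 0.2
```

```bash
python3 to.py j 0.0015 -.113 .0894; python3 -c "
from h import *
snap('side','s3.png'); f=snap('wrist','w3.png'); im=cv2.imread('pics/s3.png')
a=cv2.resize(im[210:420,210:400],None,fx=2,fy=2,interpolation=cv2.INTER_CUBIC)
cv2.imwrite('pics/c4.png',cv2.resize(np.hstack([a,cv2.imread('pics/w3.png')]),None,fx=.84,fy=.84))"
```

```text
shift [0.0002 0.0036 0.0001] turn [-0.06 -0.02  0.14] at [ 0.5426 -0.2555  0.0895] F [ 0.5 -1.1  1. ] open 0.2 t 7.95
```

View pics/c4.png

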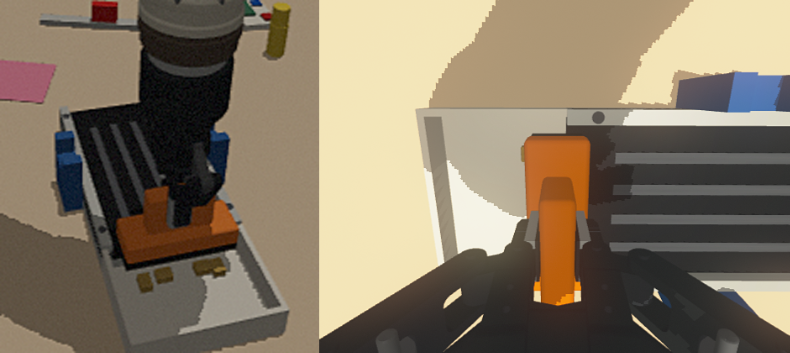

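The side view shows all the brass in the tray, with two offcuts at (145–165,278) and a cluster at (210,268). I'll lift and carry the scraper back, and check the tray with the top camera on the way.

Emit:
move_arm(series=[[[0, 0, -0.02], [0, 0, 0], 0.012], [[0, 0, -0.06], [0, 0, 0], 0.012], [[0, 0, -0.1], [0, 0, 0], 0.012], [[0, 0.02, -0.13], [0, 0, 0], 0.012], [[0, 0.06, -0.13], [0, 0, 0], 0.012], [[0, 0.11, -0.13], [0, 0, 0], 0.012], [[0, 0.16, -0.13], [0, 0, 0], 0.012], [[0, 0.21, -0.13], [0, 0, 0], 0.012]])

```text
time_s: 8.85
ee_pos: [0.5009, -0.0472, 0.2192]
orientation: [-0.097, 0.995, -0.0, -0.0]
contact_force: [0.7, 0.9, -1.8]
opening: 0.198
```

```bash
python3 to.py .4645 .378 .2 81.9; python3 -c "
from h import *
snap('side','s4.png'); f=snap('top','t4.png')
a=cv2.resize(cv2.imread('pics/s4.png')[210:420,210:400],None,fx=2,fy=2,interpolation=cv2.INTER_CUBIC)
b=cv2.resize(cv2.imread('pics/t4.png')[150:255,345:485],None,fx=3,fy=4,interpolation=cv2.INTER_CUBIC)
cv2.imwrite('pics/c5.png',np.hstack([a,b]))"
```

```text
shift [-0.0465  0.4243  0.0192] turn [-0.   -0.03 19.25] at [ 0.5009 -0.0472  0.2192] F [ 0.7  0.9 -1.8] open 0.198 t 8.85
```

View pics/c5.png

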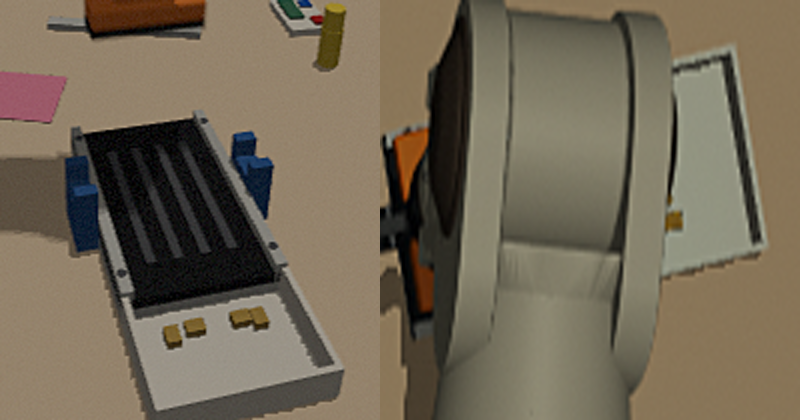

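All four offcuts lie in the tray at (173–262,318–335) and the plate is clear. Next, the scraper goes back to the mat.

Emit:
move_arm(series=[[[-0.0055, 0.05, 0], [0, 0, 3], 0.012], [[-0.011, 0.1, 0], [0, 0, 6], 0.012], [[-0.0165, 0.15, 0], [0, 0, 9], 0.012], [[-0.022, 0.2, 0], [0, 0, 12], 0.012], [[-0.0275, 0.25, 0], [0, 0, 15], 0.012], [[-0.033, 0.3, 0], [0, 0, 18], 0.012], [[-0.0385, 0.35, 0], [0, 0, 19.2], 0.012], [[-0.044, 0.395, 0.01], [0, 0, 19.2], 0.012]])

```text
time_s: 9.75
ee_pos: [0.4683, 0.3493, 0.2104]
orientation: [0.07, 0.998, 0.0, 0.001]
contact_force: [1.2, -0.4, -1.6]
opening: 0.204
```

```bash
python3 to.py .4645 .3765 .0715 81.9
```

```text
shift [0.0078 0.0262 0.1389] turn [0.06 0.09 0.05] at [0.4683 0.3493 0.2104] F [ 1.2 -0.4 -1.6] open 0.204 t 9.75
```

Emit:
move_arm(series=[[[0.0078, 0.026, 0.02], [0, 0, 0], 0.012], [[0.0078, 0.026, 0.06], [0, 0, 0], 0.012], [[0.0078, 0.026, 0.1], [0, 0, 0], 0.012], [[0.0078, 0.026, 0.125], [0, 0, 0], 0.012], [[0.0078, 0.026, 0.135], [0, 0, 0], 0.012], [[0.0078, 0.026, 0.138], [0, 0, 0], 0.012], [[0.0078, 0.026, 0.138], [0, 0, 0], 0.012]])

```text
time_s: 10.45
ee_pos: [0.4649, 0.3741, 0.0725]
orientation: [0.07, 0.998, 0.0, 0.0]
contact_force: [-0.9, 0.4, -2.2]
opening: 0.198
```

Emit:
move_arm(series=[[[0, 0, 0.001], [0, 0, 0], 0.012], [[0, 0, 0.002], [0, 0, 0], 0.012], [[0, 0, 0.003], [0, 0, 0], 0.012], [[0, 0, 0.003], [0, 0, 0], 0.012]])

```text
time_s: 10.85
ee_pos: [0.4645, 0.374, 0.0689]
orientation: [0.07, 0.998, 0.0, 0.0]
contact_force: [0.4, 0.0, -2.5]
opening: 0.201
```

Emit:
move_arm(series=[[[0, 0, 0.0005], [0, 0, 0], 0.012], [[0, 0, 0.001], [0, 0, 0], 0.012], [[0, 0, 0.001], [0, 0, 0], 0.012]])

```text
time_s: 11.15
ee_pos: [0.4645, 0.374, 0.0685]
orientation: [0.07, 0.998, 0.0, 0.0]
contact_force: [-1.3, -1.6, 4.2]
opening: 0.204
```

Contact, so I'll release and rise.

Emit:
move_arm(series=[[[0, 0, 0], [0, 0, 0], 0.06], [[0, 0, 0], [0, 0, 0], 0.06], [[0, 0, 0], [0, 0, 0], 0.06], [[0, 0, 0], [0, 0, 0], 0.06], [[0, 0, -0.02], [0, 0, 0], 0.06], [[0, 0, -0.05], [0, 0, 0], 0.06], [[0, 0, -0.09], [0, 0, 0], 0.06], [[0, 0, -0.11], [0, 0, 0], 0.06]])

```text
time_s: 11.95
ee_pos: [0.465, 0.3744, 0.181]
orientation: [0.07, 0.998, 0.001, 0.001]
contact_force: [0.0, 0.9, 0.2]
opening: 0.702
```

```bash
python3 to.py .4985 .2055 .14 81.4
```

```text
shift [-0.0567 -0.1626  0.0407] turn [0.15 0.14 0.57] at [0.465  0.3744 0.181 ] F [0.  0.9 0.2] open 0.702 t 11.95
```

Emit:
move_arm(series=[[[-0.014, -0.04, 0], [0, 0, 0.5], 0.06], [[-0.028, -0.08, 0], [0, 0, 0.5], 0.06], [[-0.042, -0.12, 0.01], [0, 0, 0.5], 0.06], [[-0.056, -0.16, 0.03], [0, 0, 0.5], 0.06], [[-0.0567, -0.1626, 0.0407], [0, 0, 0.5], 0.06], [[-0.0567, -0.1626, 0.0407], [0, 0, 0.5], 0.06]])

```text
time_s: 12.55
ee_pos: [0.4974, 0.2038, 0.1354]
orientation: [0.075, 0.997, -0.0, -0.001]
contact_force: [0.3, 0.3, 0.1]
opening: 0.7
```

```bash
python3 to.py .4985 .2055 .039 81.4; python3 -c "
from h import *
f=snap('wrist','w5.png'); print(proj(f,[[.4985,.2055,.04],[.4985,.2055,.01]]).round())"
```

```text
shift [-0.0011  0.002   0.0964] turn [-0.06 -0.12 -0.06] at [0.4974 0.2038 0.1354] F [0.3 0.3 0.1] open 0.7 t 12.55
[[287. 224.]
 [286. 212.]]
```

View pics/w5.png

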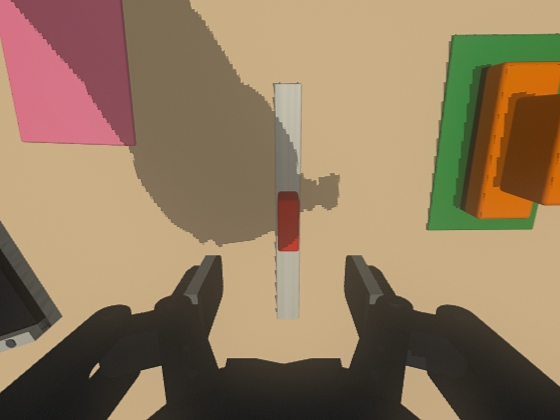

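The grip is at about (288,227), against a prediction of (287,224), and the scraper stands upright on its mat. I'll descend and grip the bar.

Emit:
move_arm(series=[[[-0.001, 0.001, 0.03], [0, 0, 0], 0.06], [[-0.001, 0.001, 0.06], [0, 0, 0], 0.06], [[-0.001, 0.001, 0.085], [0, 0, 0], 0.06], [[-0.001, 0.001, 0.095], [0, 0, 0], 0.06], [[-0.001, 0.001, 0.095], [0, 0, 0], 0.01], [[-0.001, 0.001, 0.095], [0, 0, 0], 0.01], [[-0.001, 0.001, 0.095], [0, 0, 0], 0.01], [[-0.001, 0.001, 0.095], [0, 0, 0], 0.01]])

```text
time_s: 13.4
ee_pos: [0.5, 0.2065, 0.0438]
orientation: [0.074, 0.997, 0.001, 0.001]
contact_force: [-0.7, 0.9, 6.8]
opening: 0.178
```

Emit:
move_arm(series=[[[0, 0, 0], [0, 0, 0], 0.01], [[0, 0, 0], [0, 0, 0], 0.01], [[0, 0, 0], [0, 0, 0], 0.01], [[0, 0, 0], [0, 0, 0], 0.01]])

```text
time_s: 13.8
ee_pos: [0.5, 0.2064, 0.0438]
orientation: [0.074, 0.997, 0.001, 0.001]
contact_force: [-0.5, 2.3, 6.3]
opening: 0.174
```

```bash
python3 to.py j 0.0015 0 .15
```

```text
shift [-0.0717 -0.3404 -0.1068] turn [  0.09   0.16 -19.53] at [0.5    0.2064 0.0438] F [-0.5  2.3  6.3] open 0.174 t 13.8
```

Emit:
move_arm(series=[[[0, 0, -0.02], [0, 0, 0], 0.01], [[0, 0, -0.06], [0, 0, 0], 0.01], [[0, 0, -0.1], [0, 0, 0], 0.01], [[-0.005, -0.03, -0.125], [0, 0, -4], 0.01], [[-0.015, -0.07, -0.125], [0, 0, -8], 0.01], [[-0.025, -0.115, -0.125], [0, 0, -12], 0.01], [[-0.034, -0.16, -0.125], [0, 0, -16], 0.01], [[-0.043, -0.205, -0.125], [0, 0, -19.5], 0.01]])

```text
time_s: 14.6
ee_pos: [0.511, -0.005, 0.1676]
orientation: [-0.097, 0.995, -0.0, 0.001]
contact_force: [1.0, -1.1, -0.9]
opening: 0.178
```

```bash
python3 to.py j 0.0015 0 .13
```

```text
shift [ 0.0175 -0.1352  0.0376] turn [-0.02  0.07  0.15] at [ 0.511  -0.005   0.1676] F [ 1.  -1.1 -0.9] open 0.178 t 14.6
```

Emit:
move_arm(series=[[[0.006, -0.045, 0], [0, 0, 0], 0.01], [[0.012, -0.09, 0], [0, 0, 0], 0.01], [[0.0165, -0.125, 0.01], [0, 0, 0], 0.01], [[0.0175, -0.135, 0.02], [0, 0, 0], 0.01], [[0.0175, -0.135, 0.033], [0, 0, 0], 0.01], [[0.0175, -0.135, 0.037], [0, 0, 0], 0.01], [[0.0175, -0.135, 0.037], [0, 0, 0], 0.01]])

```text
time_s: 15.3
ee_pos: [0.5192, -0.1377, 0.1291]
orientation: [-0.096, 0.995, 0.0, -0.001]
contact_force: [-0.6, 0.2, -1.4]
opening: 0.179
```

```bash
python3 to.py j 0.0015 0 .0898
python3 - <<'E'
from h import *; from to import jp
f=snap('wrist','w6.png'); g=snap('side','s6.png')
a=np.radians(101); ex=np.array([np.sin(a),-np.cos(a)]); T=observe()['ee_pos']; zb=T[2]-.0438
P=[(*(T[:2]+x*ex),zb+.01) for x in(-.1,.1)]+[(*jp(x,y),.064) for x in(-.08,.08) for y in(-.026,-.014,.014,.026)]
im=np.vstack
out=[]
for h,fn,(x0,y0,x1,y1),s in((f,'w6.png',(130,80,430,330),1.6),(g,'s6.png',(200,210,400,350),2)):
    c=cv2.resize(cv2.imread('pics/'+fn)[y0:y1,x0:x1],None,fx=s,fy=s,interpolation=cv2.INTER_CUBIC)
    for i,u in enumerate(proj(h,P)): cv2.drawMarker(c,(int((u[0]-x0)*s),int((u[1]-y0)*s)),(255,0,255) if i<2 else (0,0,255),cv2.MARKER_CROSS,8,1)
    out.append(cv2.copyMakeBorder(c,0,400-c.shape[0] if c.shape[0]<400 else 0,0,0,cv2.BORDER_CONSTANT)[:400])
im=np.hstack(out);print(im.shape);cv2.imwrite('pics/c6.png',im[:,:880] if im.shape[1]<=800 else cv2.resize(im,(800,int(400*800/im.shape[1]))))
E
```

```text
shift [-0.0003 -0.0034  0.0393] turn [ 0.05 -0.07  0.05] at [ 0.5192 -0.1377  0.1291] F [-0.6  0.2 -1.4] open 0.179 t 15.3
(400, 880, 3)
```

View pics/c6.png

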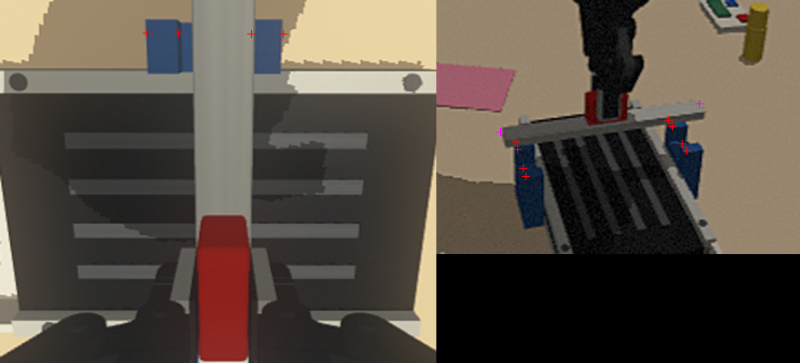

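The slot crosses line up with the blue support. The bar sits about 3 mm to the +y side, in agreement with the computed shift, so I'll correct that and lower.

Emit:
move_arm(series=[[[0, -0.003, 0], [0, 0, 0], 0.01], [[0, -0.003, 0.005], [0, 0, 0], 0.01], [[0, -0.003, 0.01], [0, 0, 0], 0.01], [[0, -0.003, 0.01], [0, 0, 0], 0.01]])

```text
time_s: 15.8
ee_pos: [0.5198, -0.1419, 0.1189]
orientation: [-0.096, 0.995, 0.0, -0.001]
contact_force: [0.3, 0.3, -1.8]
opening: 0.173
```

```bash
python3 to.py j 0.0015 0.0003 .0898
```

```text
shift [-0.0005  0.0011  0.0291] turn [ 0.03 -0.07 -0.03] at [ 0.5198 -0.1419  0.1189] F [ 0.3  0.3 -1.8] open 0.173 t 15.8
```

Emit:
move_arm(series=[[[0, 0.001, 0.006], [0, 0, 0], 0.01], [[0, 0.001, 0.012], [0, 0, 0], 0.01], [[0, 0.001, 0.017], [0, 0, 0], 0.01], [[0, 0.001, 0.021], [0, 0, 0], 0.01], [[0, 0.001, 0.024], [0, 0, 0], 0.01], [[0, 0.001, 0.026], [0, 0, 0], 0.01], [[0, 0.001, 0.026], [0, 0, 0], 0.01]])

```text
time_s: 16.5
ee_pos: [0.5199, -0.1411, 0.0937]
orientation: [-0.096, 0.995, 0.0, -0.0]
contact_force: [-0.3, -0.0, -1.2]
opening: 0.175
```

```bash
python3 to.py j 0.0015 0.0003 .0898
```

```text
shift [-0.0002  0.0003  0.0039] turn [ 0.01 -0.01 -0.03] at [ 0.5199 -0.1411  0.0937] F [-0.3 -0.  -1.2] open 0.175 t 16.5
```

Emit:
move_arm(series=[[[0, 0, 0.001], [0, 0, 0], 0.01], [[0, 0, 0.002], [0, 0, 0], 0.01], [[0, 0, 0.003], [0, 0, 0], 0.01], [[0, 0, 0.0038], [0, 0, 0], 0.01], [[0, 0, 0.0042], [0, 0, 0], 0.01], [[0, 0, 0.0042], [0, 0, 0], 0.01]])

```text
time_s: 17.1
ee_pos: [0.52, -0.1411, 0.0898]
orientation: [-0.096, 0.995, -0.0, 0.0]
contact_force: [-0.1, 0.6, 0.8]
opening: 0.177
```

Emit:
move_arm(series=[[[0, 0, 0.0005], [0, 0, 0], 0.01], [[0, 0, 0.0008], [0, 0, 0], 0.01], [[0, 0, 0.0008], [0, 0, 0], 0.01], [[0, 0, 0.0008], [0, 0, 0], 0.01]])

```text
time_s: 17.5
ee_pos: [0.52, -0.1411, 0.0898]
orientation: [-0.096, 0.995, -0.0, 0.0]
contact_force: [-4.0, 0.4, 6.3]
opening: 0.179
```

```bash
python3 to.py j 0.0015 0.0003 .0898
python3 - <<'E'
from h import *
snap('wrist','w7.png'); snap('side','s7.png')
a=cv2.resize(cv2.imread('pics/w7.png')[80:330,130:430],None,fx=1.4,fy=1.4)
b=cv2.resize(cv2.imread('pics/s7.png')[220:395,215:375],None,fx=2,fy=2,interpolation=cv2.INTER_CUBIC)
cv2.imwrite('pics/c7.png',np.hstack([a,b]))
E
```

```text
shift [-0.0001  0.0004 -0.    ] turn [-0.02  0.03 -0.03] at [ 0.52   -0.1411  0.0898] F [-4.   0.4  6.3] open 0.179 t 17.5
```

View pics/c7.png

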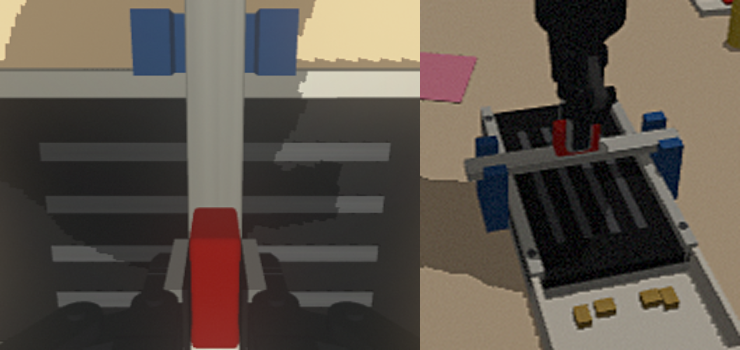

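Run:
```python
from h import *; from to import jp
f=load('s7.png')
print(proj(f,[(*jp(x,-.01),z) for x in(-.1,.1) for z in(.046,.056)]).round(1))
print(proj(f,[(*jp(x,-.026),.064) for x in(-.09,-.07,.07,.09)]).round(1))
x=cv2.resize(cv2.imread('pics/s7.png')[270:325,225:355],None,fx=6,fy=6,interpolation=cv2.INTER_CUBIC); cv2.imwrite('pics/c8.png',x)
```

```text
[[236.2 310.9]
 [236.1 306.5]
 [343.9 294.1]
 [344.4 289.8]]
[[243.4 308.2]
 [255.  306.3]
 [332.6 294.3]
 [343.1 292.6]]
```

View pics/c8.png

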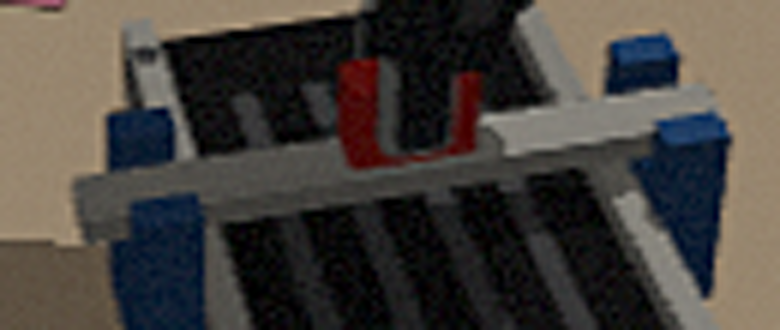

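The bar lies in both slots. Relative to the support edges, its left end is within about 1 px (1 mm) of where a centred bar would be. I'll release it and retreat.

Emit:
move_arm(series=[[[0, 0, 0], [0, 0, 0], 0.05], [[0, 0, 0], [0, 0, 0], 0.05], [[0, 0, 0], [0, 0, 0], 0.05], [[0, 0, 0], [0, 0, 0], 0.05], [[0, 0, -0.02], [0, 0, 0], 0.05], [[0, 0, -0.06], [0, 0, 0], 0.05], [[0, 0, -0.1], [0, 0, 0], 0.05], [[0, 0, -0.14], [0, 0, 0], 0.05]])

```text
time_s: 18.4
ee_pos: [0.5197, -0.141, 0.2303]
orientation: [-0.096, 0.995, 0.0, -0.0]
contact_force: [0.6, -0.8, -0.3]
opening: 0.582
```

Emit:
move_arm(series=[[[0.02, 0.05, 0], [0, 0, 0], 0.05], [[0.06, 0.09, 0], [0, 0, 0], 0.05], [[0.1, 0.13, 0], [0, 0, 0], 0.05], [[0.12, 0.16, 0], [0, 0, 0], 0.05], [[0.12, 0.16, 0], [0, 0, 0], 0.05], [[0.12, 0.16, 0], [0, 0, 0], 0.05]])

```text
time_s: 19.0
ee_pos: [0.3715, -0.0063, 0.2294]
orientation: [-0.097, 0.995, -0.0, 0.001]
contact_force: [-0.1, 0.1, -0.3]
opening: 0.584
```

```bash
python3 -c "
from h import *
snap('side','s9.png');snap('top','t9.png');print(observe()['contact_force'],observe()['time_s'])
a=cv2.resize(cv2.imread('pics/s9.png')[160:400,150:400],None,fx=1.6,fy=1.6,interpolation=cv2.INTER_CUBIC)
b=cv2.resize(cv2.imread('pics/t9.png')[100:260,170:485],(400,384))
cv2.imwrite('pics/c9.png',np.hstack([a,b]))"
```

```text
[ 0.32836254  0.8871391  -0.57376837] 19.1
```

Run:
```python
from h import *; from to import jig,ja
f=load('t9.png'); hsv=cv2.cvtColor(f['color'],cv2.COLOR_RGB2HSV)
def blob(lo,hi,z,roi,mn=3):
    x0,y0,x1,y1=roi; m=cv2.inRange(hsv,lo,hi)[y0:y1,x0:x1]
    n,l,st,c=cv2.connectedComponentsWithStats(m)
    return [(px(f,c[i][0]+x0,c[i][1]+y0,z)[:2].round(4),int(st[i][4])) for i in range(1,n) if st[i][4]>=mn]
def tj(p): c,s=np.cos(ja),np.sin(ja); d=p-jig; return np.round([c*d[0]+s*d[1],-s*d[0]+c*d[1]],4)
for n,lo,hi,z in(('grip',(0,150,50),(4,255,255),.086),('brass',(14,130,60),(28,255,255),.011)):
    print(n,[(tj(p),k) for p,k in blob(lo,hi,z,(335,150,485,245))])
print('scraper',blob((5,150,50),(18,255,255),.033,(170,180,225,260),30))
```

```text
grip [(array([ 0.    , -0.0005]), 96)]
brass [(array([ 0.0329, -0.1348]), 43), (array([-0.0133, -0.133 ]), 20), (array([-0.0328, -0.1375]), 20)]
scraper [(array([0.4655, 0.3717]), 549)]
```

```bash
python3 -c "
from bench import *
print(finish_job())"
```

```text
the job is handed in; nothing more can be done
None
```

The job is done and handed in at about 19 s of the 64 s allowed; `finish_job()` gave no verdict. I swept all four offcuts into the tray with the scraper and stood it back on the green mat. I then lowered the bar into both slots and released it only after it was resting there (about 6 N upward on the tool while still gripped).

- **Bar:** in the last top image its grip is at jig (0.0, -0.5) mm, so it is centred.
- **Offcuts:** brass shows in the tray at jig y of about -133 to -138 mm. Two touching offcuts merge into one double-size blob, but the earlier side view showed all four.
- **Scraper:** it is within about 4 mm of the mat's centre, and the wrist view showed it upright.
- **Robot:** it is clear of everything, with the force reading near zero.
- **Not seen by eye:** the picture limit was reached, so the final state after letting go of the bar was checked only by colour masks on the top image. I did not re-measure the bystanders.
- **Disagreement:** while I was lining up the scraper, the wrist camera put the jig about 4 mm and the scraper about 2 mm from where the top camera had them. I took part of that as calibration error and shifted the scraper 1.5 mm; the sweep ran freely.

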